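# Take the carton off the keeper hook and stand it in the basket

## Robot

A 6-joint arm with a two-finger parallel gripper is mounted at the origin on the work surface. World frame = base frame: x ahead of the robot, y to its left, z up, the work surface at z = 0. Lengths are in m, angles in rad, forces in N, time in s.
With the tool pointing down it reaches from about 0.35 to 0.975 m from the base axis. Payload 4.9 kg.
Tool frame: the origin (TCP) lies on the mounting face of the last link; the fingertips stand 173 mm ahead of it and the grasp point (between the pads) lies 155 mm ahead of it (tcp_to_grasp is the distance from the TCP to the grasp point, in m); z points along the fingers, y is the line along which they close (so a half turn about z gives the same grasp; the last joint's range is limited). The gripper opens to 85 mm and grips with 20 to 120 N. Pads are 22 mm wide; open, the fingers measure 114 mm over their backs; the gripper's body (76 mm by 85 mm) begins 54 mm behind the grasp point. The pads swing forward as they close: fully open they stand 13 mm farther back than shut.
Start: joints at [-1.253, 0.053, 1.613, -0, 1.476, -0.119], TCP at [0.264, -0.566, 0.405] pointing down, gripper open.
Joint ranges: [-3.01, 3.01], [-1.01, 2.22], [0.06, 2.58], [-1.02, 4.17], [0.09, 2.62], [-3.14, 3.14]. Speed limits (rad/s): [2.57, 2.57, 3.14, 3.14, 3.14, 3.14].

## Interface

Orientations are given as a rotation vector (axis times angle).
In Python, from station import get_obs, get_image, calibration, finish_job, tcp_to_grasp gives the robot as it stands. The module is installed in compiled form; this text tells all that it offers.
- The arm moves only by the tool arm_command, never from a script. Its argument "plan" is a list that holds one entry, the list of rows, each a list of 6 numbers: the shift along the tool's x, y, z in cm, then the turn, a rotation vector about the tool's x, y, z in rad. A call has 1 to 12 rows; each row is the pose to reach, as a shift and turn from the pose commanded when the call began, along the tool's axes at that moment; what a row does not reach only later rows make up. A row lasts 1/12 s, in which the tool goes at most 41.7 mm and 7.16 degrees, less where a joint would pass 70% of its speed; a pose out of reach is approached as far as the arm can. A call with a gripper value outside its range is refused whole. "gripper" is the closure, from -1 (fully open) to 1 (shut), set as the call begins (left out, the last holds). The fingers move at their own pace and stop on an object; "force" is the grip in N (left out, the last holds). Time passes only in rows, so rows that repeat a pose let the fingers close. It gives the time, the measured TCP pose, the force, the opening and the grip force at its end, in the units of the state.
- get_obs(): the state, without advancing time (a new reading comes with each control period).
- get_image(name): name is "scene" or "top" or "wrist"; returns (picture, depth): 384x512x3 uint8, blue, green, red; 384x512 float32, m along the optical axis (not along the pixel's ray), 0 where there is no reading.
- calibration(name): a dict with "fx", "fy", "cx", "cy" (pixels), "dist" ([k1, k2, p1, p2, k3] as OpenCV has them; the pictures are not rectified), "pose" (4x4, takes a point from camera to world coordinates). Camera axes: x right, y up, looking along -z (the intrinsics and any distortion apply to the point x, -y, -z); pixel columns grow to the right and rows downward; lengths in m; the calibration is good to about 2 mm. A picture is of the moment at which its call begins: read the wrist's pose just before it. calibration takes no time and is no camera call; for the wrist camera it gives the pose at the moment of the call.
- finish_job(): hands the job in; it is judged then, once.
The state is a dict: "t": time; "q": joint angles; "dq": joint speeds; "effort": joint torques, N m; "tool_pos": TCP position; "tool_rot": TCP orientation; "contact_force": force on the tool from outside, world axes, zero at the start; "wrist_torque": the same for the moment, N m; "opening": finger opening in m; "grip_force": force on a finger pad.
Only numpy, scipy, OpenCV 4.12 (cv2) and the standard library are available. Lean on these libraries where they do the work, as an engineer would, in place of code of your own. Each camera call takes 0.05 s, during which the arm holds its last target. There are 200 camera calls.

## Task

The boxed thermometer hangs by its plastic hanger on the two-pronged display hook, held there by the sprung keeper that stands up between the prong ends. Press the keeper's thumb pad gently all the way down with a finger and, while it is down, draw the carton straight off the prongs by its hanger without forcing hook or keeper; then stand the carton upright on the floor of the basket, in the empty half beside the flat carton, setting it down rather than dropping it. Leave the basket and everything else where it is.

Things in the scene. Friction and masses are not known exactly. Their poses are not given: they have to be found in the camera images.
- hook: Steel post 50 mm wide, 233 mm tall, in a sleeve on a grey foot plate; its height varies. Origin: foot of the post, on the middle line between the prongs; z up. Two slick round prongs 6 mm thick at y = -23 and +23 mm run level from x = 0 to x = -100 mm (away from the post), tops at z = 200 mm. Between them a bar 10 mm wide (52 mm at its end), z = 180 to 186 mm. More than 20 N on it does damage.
- keeper_place (a point): Point fixed on the hook, level with the prong tops, over the keeper's middle (hook x = -80 mm); hook's axes. Keeper: slick sprung block 24 mm long (x) between the prong ends, sliding straight down: two 4 mm ears at y = -17 and +17 mm, at rest 9 mm above this point, and between them a thumb pad 28 mm wide. A finger on the pad presses it down: 3 N to start, 7 N at the hard stop.
- prong_ends (a point): Point midway between the prong ends, level with their tops; hook's axes. The hanger can pass only when the ears are below this level; at the stop, after 11 mm of travel, they are just 2 mm below. The pad is set 0.5 to 9.5 mm below the ear tops, differently on each hook and not measured: press by feel to the stop. Over 20 N on the keeper, by robot or carton, damages it.
- carton_mid (a point): The hanging carton's centre, half-way up (81.5 mm above its underside). White carton with a blue band, 44 mm (x) by 76 mm (y) by 92 mm high, with a flat white plastic hanger plate standing on the middle of its top: total height 163 mm, 0.1 to 0.2 kg. x through the plate's thickness (at first along the prongs), y along its width, z up. It stands stably on its underside.
- carton_tab (a point): Centre of the hanger's solid grip: plate 8 mm thick (x), 74 wide (y), 42 high; carton_mid's axes. Below it an eye 58 mm wide, 24 high; the eye's upper edge, 21 mm below this point, rests on the prong tops at first, with 2 to 6 mm between plate and keeper. The carton's top is 50 mm below. Straddled from above along the prongs, the finger away from the post stands over the thumb pad.
- basket: Open plastic basket, 200 mm (x) by 280 mm (y), 63 mm high, walls 4 mm, floor 4 mm thick; origin under its centre, z up. The half at +y holds the flat carton; the half at -y is empty and takes the hanging carton.
- flat_carton: Bystander: carton 110 x 55 x 40 mm lying in the +y half of the basket; origin under its centre.
- pill_bottle: Bystander: white jar 44 mm across, 85 mm high, beside the hook's foot; origin under its centre.
- stapler: Bystander: black stapler 130 x 34 x 39 mm lying near the back; origin under its centre.
- stock_carton: Bystander: carton 50 x 90 x 70 mm standing at the back; origin under its centre.
- syrup_bottle: Bystander: amber bottle 56 mm across, 130 mm high, at the back; origin under its centre.

How it is judged:
On the way, in this order (a step that is already met when the one before it is completed fails the run):
1. A finger presses on the hook's keeper while the carton still hangs on the prongs (contact force between any of the fingers, the arm and hook above 2 N and x of carton_tab in the frame of hook above -0.07 m), for 0.1 s.
2. The hanger is drawn off past the prong ends (x of carton_tab in the frame of hook below -0.108 m), for 0.1 s.
At the end, for the whole second after the job is handed in: The carton stands upright (within 7 degrees) and at rest on the basket's floor in the half away from the flat carton: its centre within 80 mm of the basket's centre along x, between 125 mm and -10 mm from it towards -y, and 78 to 92 mm above the basket's underside; it is released (x of carton_mid in the frame of basket between -0.08 and 0.08 m and y of carton_mid in the frame of basket between -0.125 and 0.01 m and z of carton_mid in the frame of basket between 0.078 and 0.092 m and angle between carton_mid's own z axis and vertical below 0.12 rad and linear speed of carton below 0.02 m/s); the robot touches nothing.
It fails at once if The robot pushes on the hook or keeper with more than 20 N (contact force between any of the fingers, the arm and hook above 20 N).
It fails at once if The carton is forced against the hook or keeper with more than 20 N (contact force between carton and hook above 20 N).
It fails at once if The carton is let go more than about 15 mm above the basket's floor (dropped) (contact force between the fingers and carton below 0.02 N and height (world z) of carton_mid above 0.102 m and horizontal distance between carton_tab and hook above 0.12 m).
It fails at once if A bystander is moved by more than 25 mm (distance of any of flat_carton, pill_bottle, stapler, stock_carton, syrup_bottle from where it was at the start of the episode above 0.025 m).
It also fails if it takes over 54 s, if anything falls off the work surface, if the arm or the gripper's body presses on something with over 40 N, if the wrist force passes 120 N, or if a joint passes its speed limit or range.

## Working session

There is one attempt and no reset: what is moved stays moved. The work goes in short steps, Python scripts to look and compute and a tool call to move; the robot and the scene stay as the last step left them, time stands still between calls to the robot, and variables do not carry over. Pictures are saved under pics/ and viewed, at most 10 in all, crops included, and the job is handed in when it is done.

Besides the shell and the picture viewer there is one more tool, called by a JSON object that holds its "api" and its "payload". arm_command: Moves the arm, as the interface text tells. Its arguments: {"type":"object","properties":{"plan":{"type":"array"},"gripper":{"type":"number"},"force":{"type":"number"}},"required":["plan"]}

```bash
mkdir -p pics; cat > h.py <<'E'
import numpy as np, cv2
from station import *
from scipy.spatial.transform import Rotation as R
def pts(name):
    c=calibration(name); im,d=get_image(name)
    K=np.array([[c['fx'],0,c['cx']],[0,c['fy'],c['cy']],[0,0,1.]])
    h,w=d.shape; u,v=np.meshgrid(np.arange(w),np.arange(h))
    n=cv2.undistortPoints(np.stack([u,v],-1).reshape(-1,1,2).astype(np.float64),K,np.array(c['dist'],float)).reshape(h,w,2)
    P=np.stack([n[...,0]*d,-n[...,1]*d,-d,np.ones_like(d)],-1)@np.array(c['pose']).T
    P=P[...,:3].copy(); P[d<=0]=np.nan
    return im,d,P
E
python3 - <<'E'
from h import *
for n in('scene','top'):
    im,d,P=pts(n); np.savez(f'{n}.npz',im=im,d=d,P=P); c=calibration(n); print(n,np.round(c['pose'],3).tolist(),c['fx'],(d>0).mean())
    cv2.imwrite(f'pics/{n}.png',cv2.resize(im,(768,576)))
o=get_obs();print(o)
print(tcp_to_grasp)
E
```

```text
scene [[0.307, -0.512, 0.802, 1.641], [0.952, 0.156, -0.265, -0.292], [0.011, 0.845, 0.535, 0.843], [0.0, 0.0, 0.0, 1.0]] 490.6455199173337 0.9960886637369791
top [[0.023, 0.984, -0.179, 0.436], [-1.0, 0.021, -0.013, 0.048], [-0.009, 0.179, 0.984, 1.197], [0.0, 0.0, 0.0, 1.0]] 402.5795788603384 0.9956715901692709
{'t': 0.1, 'q': array([-1.25300671e+00,  5.33063937e-02,  1.61418459e+00, -7.45860354e-06,
        1.47600452e+00, -1.18985828e-01]), 'dq': array([-0.00031375, -0.00081264, -0.00235365,  0.0007309 ,  0.00039601,
       -0.0007711 ]), 'effort': array([ 1.42716493e-03, -3.94906998e+01, -3.71363032e+01, -5.91450907e-05,
        3.91257025e-03, -1.30200925e-05]), 'tool_pos': array([ 0.26431664, -0.5660832 ,  0.40355934]), 'tool_rot': array([-3.06512560e+00, -6.80235679e-01,  3.08042303e-04]), 'contact_force': array([-0.16427215,  0.04700294, -0.12958777]), 'wrist_torque': array([-0.00451842,  0.02957597,  0.00777752]), 'grip_force': 0.0, 'opening': 0.08531050207753509}
0.1547
```

View pics/scene.png

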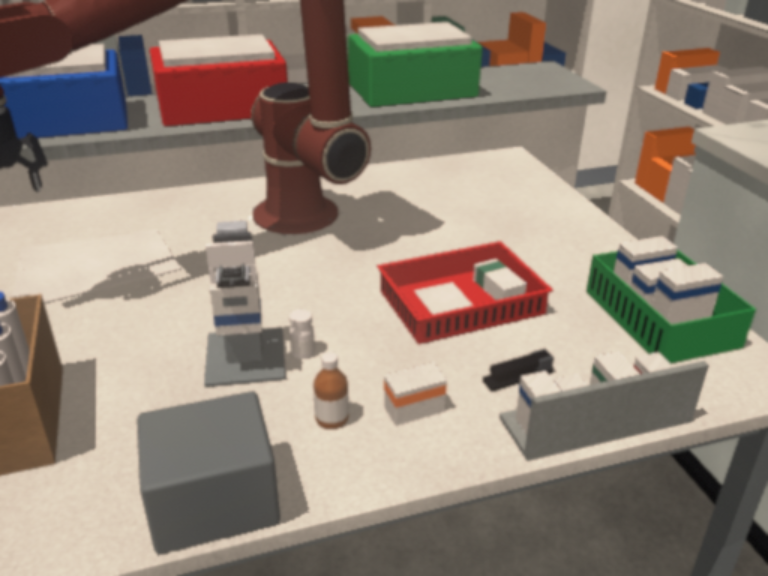

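View pics/top.png

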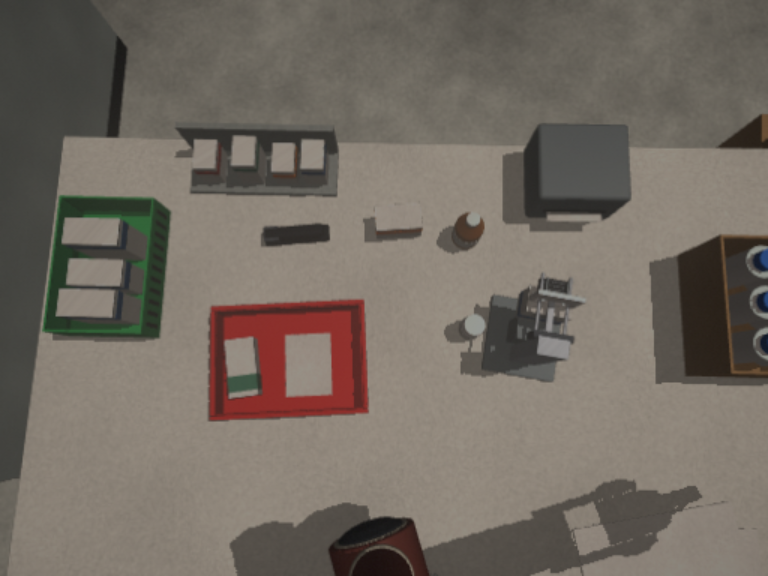

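The scene view shows the hook at about (235,290) with its carton, and the red basket at (465,290) with the flat carton on its right. In the top view the hook is at (545,320) and the basket at (290,360), with the flat carton at (242,367).

```bash
python3 - <<'E'
import numpy as np,cv2
t=np.load('top.npz');s=np.load('scene.npz')
a=cv2.resize(t['im'][180:260,315:400],(400,376),interpolation=cv2.INTER_CUBIC)
b=cv2.resize(s['im'][140:265,130:215],(256,376),interpolation=cv2.INTER_CUBIC)
cv2.imwrite('pics/c1.png',np.hstack([a,b]))
P=t['P']
for z0,z1 in((.02,.12),(.12,.17),(.17,.19),(.19,.2),(.2,.205),(.205,.212),(.212,.222),(.222,.235),(.235,.25),(.25,.3)):
    m=(P[...,2]>z0)&(P[...,2]<z1);m[:, :300]=0;m[:,400:]=0;m[:180]=0;m[270:]=0
    if m.any():
        v,u=np.nonzero(m);q=P[m];print(z0,z1,m.sum(),u.min(),u.max(),v.min(),v.max(),np.round(q.mean(0),3),np.round(q.min(0),3),np.round(q.max(0),3))
E
```

```text
0.02 0.12 627 306 371 196 243 [ 0.547 -0.156  0.082] [ 0.49  -0.246  0.02 ] [ 0.613 -0.082  0.12 ]
0.12 0.17 202 345 375 193 242 [ 0.55  -0.191  0.146] [ 0.49  -0.249  0.121] [ 0.615 -0.174  0.17 ]
0.17 0.19 97 348 378 191 241 [ 0.553 -0.192  0.181] [ 0.49  -0.245  0.17 ] [ 0.615 -0.174  0.19 ]
0.19 0.2 219 350 382 191 240 [ 0.575 -0.206  0.194] [ 0.492 -0.254  0.19 ] [ 0.614 -0.174  0.199]
0.2 0.205 30 351 380 190 240 [ 0.55  -0.197  0.203] [ 0.491 -0.245  0.2  ] [ 0.614 -0.173  0.205]
0.205 0.212 114 351 382 186 240 [ 0.562 -0.205  0.209] [ 0.491 -0.25   0.205] [ 0.624 -0.172  0.212]
0.212 0.222 111 352 382 182 240 [ 0.564 -0.203  0.219] [ 0.49  -0.245  0.212] [ 0.632 -0.173  0.222]
0.222 0.235 283 353 384 183 240 [ 0.586 -0.211  0.226] [ 0.49  -0.249  0.222] [ 0.629 -0.172  0.235]
0.235 0.25 168 354 386 186 239 [ 0.539 -0.201  0.245] [ 0.491 -0.248  0.235] [ 0.619 -0.173  0.25 ]
0.25 0.3 440 357 390 193 239 [ 0.535 -0.205  0.258] [ 0.491 -0.251  0.25 ] [ 0.597 -0.175  0.269]
```

View pics/c1.png

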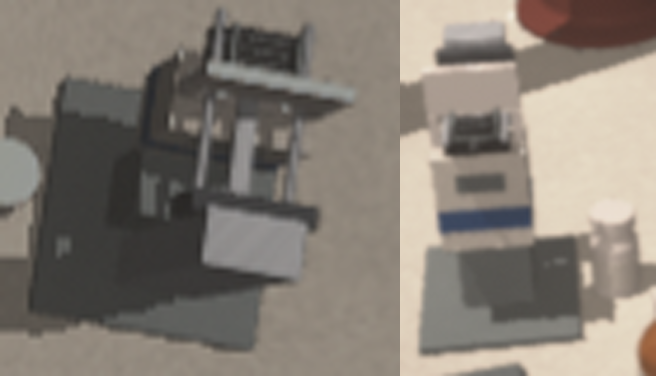

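```bash
python3 - <<'E'
import numpy as np,cv2
for n in('top','scene'):
    P=np.load(n+'.npz')['P']; 
    box=(P[...,0]>.46)&(P[...,0]<.68)&(P[...,1]>-.29)&(P[...,1]<-.14)
    z=P[...,2]
    h,e=np.histogram(z[box&(z>.17)],bins=np.arange(.17,.30,.004));print(n,[(round(float(a),3),int(b)) for a,b in zip(e,h)])
    for nm,m in(('post',box&(z>.24)&(P[...,0]<.54)),('plate',box&(z>.24)&(P[...,0]>.56))):
        q=P[m]
        if len(q)<8: continue
        zt=np.percentile(q[:,2],90); q=q[abs(q[:,2]-zt)<.006]
        r=cv2.minAreaRect(q[:,:2].astype(np.float32)*1000); print(n,nm,len(q),zt,[np.round(x,1) for x in r], np.round(cv2.boxPoints(r)).tolist())
    m=box&(P[...,0]>.585)&(z>.185)&(z<.24)
    if n=='top':
        v,u=np.nonzero(m)
        for vv in range(v.min(),v.max()+1):
            print(vv,[(int(x),*[int(round(float(c)*1000)) for c in P[vv,x]]) for x in range(352,386) if m[vv,x]])
E
```

```text
top [(0.17, 19), (0.174, 14), (0.178, 18), (0.182, 20), (0.186, 26), (0.19, 105), (0.194, 96), (0.198, 31), (0.202, 27), (0.206, 80), (0.21, 35), (0.214, 18), (0.218, 82), (0.222, 164), (0.226, 62), (0.23, 50), (0.234, 21), (0.238, 20), (0.242, 39), (0.246, 95), (0.25, 63), (0.254, 232), (0.258, 35), (0.262, 93), (0.266, 17), (0.27, 0), (0.274, 0), (0.278, 0), (0.282, 0), (0.286, 0), (0.29, 0), (0.294, 0)]
top post 282 0.2573339222786667 [array([ 508.4, -201.3]), array([49.9, 30.4]), np.float64(81.4)] [[490.0, -224.0], [520.0, -228.0], [527.0, -179.0], [497.0, -174.0]]
top plate 119 0.2659353121611516 [array([ 587.3, -214.3]), array([72.6,  8.7]), np.float64(80.2)] [[577.0, -249.0], [585.0, -251.0], [598.0, -179.0], [589.0, -178.0]]
182 [(361, 632, -196, 221), (362, 632, -198, 221)]
183 [(361, 628, -195, 224), (362, 629, -198, 223)]
184 [(361, 626, -195, 222), (362, 626, -198, 222)]
185 [(361, 624, -196, 220), (362, 624, -198, 222), (364, 622, -200, 233), (365, 622, -202, 233)]
186 [(359, 624, -194, 209), (360, 622, -194, 218), (361, 621, -195, 223), (362, 621, -198, 222), (363, 621,
[... 6764 characters left out ...]
.182, 48), (0.186, 52), (0.19, 50), (0.194, 73), (0.198, 17), (0.202, 19), (0.206, 45), (0.21, 73), (0.214, 9), (0.218, 35), (0.222, 93), (0.226, 103), (0.23, 60), (0.234, 61), (0.238, 85), (0.242, 78), (0.246, 99), (0.25, 100), (0.254, 124), (0.258, 97), (0.262, 50), (0.266, 54), (0.27, 0), (0.274, 0), (0.278, 0), (0.282, 0), (0.286, 0), (0.29, 0), (0.294, 0)]
scene post 142 0.2586005147750118 [array([ 509.5, -200.3]), array([47.8, 37.9]), np.float64(81.5)] [[487.0, -221.0], [525.0, -227.0], [532.0, -179.0], [494.0, -174.0]]
scene plate 122 0.2667255041514235 [array([ 589.2, -212.4]), array([73.3, 16.1]), np.float64(78.5)] [[574.0, -247.0], [590.0, -250.0], [604.0, -178.0], [589.0, -175.0]]
```

```bash
cat >> h.py <<'E'
U=-9.2*np.pi/180
def tool(ang):  # tool down, tool y along heading ang
    y=np.array([np.cos(ang),np.sin(ang),0]);z=np.array([0,0,-1.]);return np.stack([np.cross(y,z),y,z],1)
def row(pos,Rt,p0=None,R0=None):
    o=get_obs(); p0=o['tool_pos'] if p0 is None else p0; R0=R.from_rotvec(o['tool_rot']).as_matrix() if R0 is None else R0
    return np.round(np.r_[R0.T@(np.array(pos)-p0)*100,R.from_matrix(R0.T@Rt).as_rotvec()],3).tolist()
E
python3 - <<'E'
from h import *
t=np.load('top.npz');P=t['P'];im=t['im'].astype(int)
red=(im[...,2]>110)&(im[...,1]<70)&(im[...,0]<70)&(P[...,0]<.75)
z=P[...,2]
m=red&(z>.055)&(z<.07)
r=cv2.minAreaRect(P[m][:,:2].astype(np.float32)*1000);print('rim',m.sum(),np.round(cv2.boxPoints(r)).tolist(),r)
for nm,(v0,v1,u0,u1) in dict(white=(228,260,194,218),flat=(230,262,153,170)).items():
    q=P[v0:v1,u0:u1].reshape(-1,3);print(nm,np.round(np.nanmedian(q,0),3),np.nanpercentile(q[:,2],[5,50,95]).round(3))
w=np.array(calibration('wrist')['pose']);o=get_obs();R0=R.from_rotvec(o['tool_rot']).as_matrix()
print('tool',R0.round(2).tolist());print('cam in tool',(R0.T@(w[:3,3]-o['tool_pos'])).round(3),(R0.T@w[:3,:3]).round(2).tolist())
for a in(U,U+np.pi): print(row([.588,-.214,.50],tool(a)))
E
```

```text
rim 940 [[376.0, 380.0], [396.0, 89.0], [606.0, 103.0], [586.0, 394.0]] ((491.01336669921875, 241.5182342529297), (209.94810485839844, 291.6984558105469), 3.851992130279541)
white [0.481 0.21  0.004] [-0.     0.004  0.007]
flat [0.471 0.33  0.043] [0.039 0.043 0.046]
tool [[0.91, 0.42, -0.0], [0.42, -0.91, 0.0], [0.0, -0.0, -1.0]]
cam in tool [ 0.07  -0.     0.031] [[0.0, 0.96, 0.28], [1.0, -0.0, -0.0], [-0.0, 0.28, -0.96]]
[44.226, -18.229, -9.6, -0.002, -0.001, -0.973]
[44.226, -18.229, -9.6, -0.001, 0.002, 2.168]
```

{"api": "arm_command", "payload": {"plan": [[[0, 0, -4, 0, 0, 0], [0, 0, -8, 0, 0, -0.1], [4, -1.6, -9.6, 0, 0, -0.2], [8, -3.3, -9.6, 0, 0, -0.3], [12, -5, -9.6, 0, 0, -0.4], [16, -6.6, -9.6, 0, 0, -0.5], [20, -8.2, -9.6, 0, 0, -0.6], [24, -9.9, -9.6, 0, 0, -0.7], [28, -11.5, -9.6, 0, 0, -0.8], [32, -13.2, -9.6, 0, 0, -0.9], [36, -14.8, -9.6, 0, 0, -0.973], [40, -16.5, -9.6, 0, 0, -0.973]]], "gripper": 0.6, "force": 30}}

```text
t: 1.1
tool_pos: [0.5455, -0.2595, 0.5002]
tool_rot: [-2.39, -2.038, 0.0]
contact_force: [0.4, -1.1, 0.7]
opening: 0.0173
grip_force: 0.0
```

```bash
python3 - <<'E'
from h import *
o=get_obs();print(o['t'],o['tool_pos'],o['opening'],o['contact_force'],row([.588,-.214,.50],tool(U)))
E
```

```text
1.1 [ 0.54550798 -0.25952737  0.50018116] 0.017263991540692858 [ 0.37481259 -1.13004555  0.66513752] [5.166, 3.478, 0.017, -0.001, -0.0, 0.002]
```

{"api": "arm_command", "payload": {"plan": [[[2.6, 1.7, 0, 0, 0, 0], [5.2, 3.5, 0, 0, 0, 0], [5.2, 3.5, 0, 0, 0, 0], [5.2, 3.5, 0, 0, 0, 0]]]}}

```text
t: 1.43
tool_pos: [0.5881, -0.2144, 0.4997]
tool_rot: [-2.389, -2.038, 0.002]
contact_force: [-0.3, -0.2, 0.4]
opening: 0.017
grip_force: 0.0
```

```bash
python3 - <<'E'
from h import *
o=get_obs();im,d,P=pts('wrist');np.savez('w1.npz',im=im,d=d,P=P)
print(o['tool_pos'],o['opening'],(d>0).mean(),row([.588,-.214,.50],tool(U)))
cv2.imwrite('pics/w1.png',im)
E
```

```text
[ 0.5881378  -0.21441554  0.49973366] 0.017032861730029332 0.995880126953125 [0.143, 0.026, -0.008, -0.001, 0.0, 0.001]
```

View pics/w1.png

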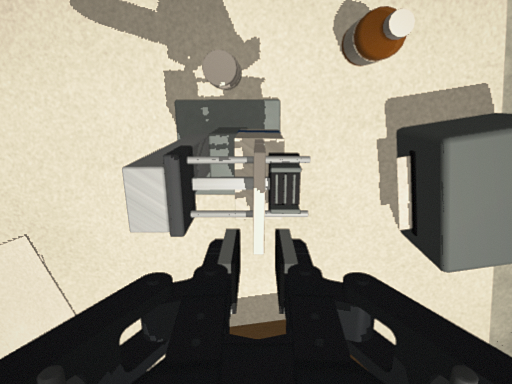

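The wrist view shows the prongs at rows 160 and 213, the plate's top edge at column 259 and the keeper at about (284,183), with the fingers at columns 232 and 285 below.

```bash
python3 - <<'E'
from h import *
t=np.load('w1.npz');P=t['P'];o=get_obs()
def rect(nm,m):
    q=P[m]; r=cv2.minAreaRect(q[:,:2].astype(np.float32)*1000); b=cv2.boxPoints(r)
    print(nm,m.sum(),np.median(q[:,2]).round(4),np.round(r[0],1),np.round(r[1],1),round(r[2],1))
z=P[...,2];roi=np.zeros_like(z,bool);roi[140:260,120:320]=1
h,e=np.histogram(z[roi&(z>.2)],bins=np.arange(.2,.275,.003));print([(round(float(a),3),int(b)) for a,b in zip(e,h)])
vv,uu=np.mgrid[:384,:512]
rect('plate',roi&(abs(z-.267)<.004)&(uu>240)&(uu<275))
rect('post',roi&(abs(z-.2575)<.004)&(uu<190))
rect('keeper',roi&(z>.216)&(z<.24)&(uu>=271)&(uu<300)&(vv>165)&(vv<209))
u=np.array([np.cos(U),np.sin(U)]);n=np.array([-u[1],u[0]])
for v0,v1 in((155,166),(208,219)):
    m=roi&(vv>=v0)&(vv<v1)&(uu>195)&(uu<315)&(abs(z-.2225)<.006)&~((uu>248)&(uu<302)); q=P[m]
    f=np.polyfit(q[:,0],q[:,1],1);print('prong',m.sum(),np.degrees(np.arctan(f[0])),np.polyval(f,[.588,.61]),np.percentile(q[:,2],90),q[:,0].max(), 'lat',np.median(q[:,:2]@n))
# cross profile through keeper at col 284, and along
for c in(278,284,292): print(c,[(r,round(float(P[r,c,:2]@n)*1000),round(float(P[r,c,:2]@u)*1000),round(float(z[r,c])*1000)) for r in range(148,222,2)])
print('tool lat,along',o['tool_pos'][:2]@n,o['tool_pos'][:2]@u)
E
```

```text
[(0.2, 55), (0.203, 83), (0.206, 379), (0.209, 717), (0.212, 67), (0.215, 67), (0.218, 220), (0.221, 1365), (0.224, 1170), (0.227, 199), (0.23, 374), (0.233, 152), (0.236, 121), (0.239, 112), (0.242, 118), (0.245, 490), (0.248, 815), (0.251, 144), (0.254, 2394), (0.257, 388), (0.26, 11), (0.263, 1038), (0.266, 152), (0.269, 0), (0.272, 0)]
plate 1190 0.2652 [ 588.9 -213.9] [73.9  8. ] 80.3
post 2800 0.2563 [ 509.4 -200.7] [50.3 30.2] 81.3
keeper 1241 0.2258 [ 610.3 -214.5] [34.9 23.1] 81.9
prong 439 -8.818663765567727 [-0.18913397 -0.19254709] 0.22385586675017294 0.633216883532845 lat -0.09266404344638116
prong 415 -8.872943057769735 [-0.23527521 -0.23870967] 0.2238192436109827 0.6264148957375065 lat -0.13827565602997505
278 [(148, -88, 632, 193), (150, -90, 632, 195), (152, -92, 633, 194), (154, -91, 632, 208), (156, -90, 631, 222), (158, -92, 631, 223), (160, -93, 631, 223), (162, -95, 631, 223), (164, -97, 631, 221), (166, -97, 630, 228), (168, -98, 630, 232), (170, -100, 630, 232), (172, -103, 631, 225), (174, -104, 631, 225), (176, -106, 631, 226), (178, -107, 631, 226), (180, -
[... 1508 characters left out ...]
, 221), (166, -97, 641, 228), (168, -98, 641, 233), (170, -99, 641, 232), (172, -103, 642, 225), (174, -104, 642, 225), (176, -106, 642, 225), (178, -107, 642, 226), (180, -109, 642, 226), (182, -110, 642, 228), (184, -112, 642, 225), (186, -114, 642, 226), (188, -116, 642, 224), (190, -117, 642, 225), (192, -119, 642, 226), (194, -121, 643, 225), (196, -122, 643, 226), (198, -124, 643, 226), (200, -126, 643, 226), (202, -127, 643, 226), (204, -129, 643, 226), (206, -131, 643, 226), (208, -131, 642, 230), (210, -132, 642, 233), (212, -134, 642, 232), (214, -139, 643, 223), (216, -141, 644, 222), (218, -229, 670, 0), (220, -233, 670, -2)]
tool lat,along -0.11867206167457159 0.6143959950174293
```

```bash
sed -i 's/^U=.*/U=-8.9*np.pi\/180/' h.py; python3 - <<'E'
from h import *
t=np.load('w1.npz');P=t['P'];o=get_obs()
R0=R.from_rotvec(o['tool_rot']).as_matrix();T=(P-o['tool_pos'])@R0*1000
for c0,c1 in((215,242),(276,303)):
    q=T[225:300,c0:c1].reshape(-1,3);q=q[(q[:,2]>110)&(q[:,2]<185)]
    print(len(q),q.min(0).round(1),q.max(0).round(1)); tip=q[q[:,2]>q[:,2].max()-8];print(' tip x',np.percentile(tip[:,0],[2,98]).round(1),'y',np.percentile(tip[:,1],[2,98]).round(1))
print(row([.589,-.2124,.413],tool(U)))
E
```

```text
1620 [-10.3 -19.4 110. ] [ 17.4  -7.9 173.5]
 tip x [-8.3 12.7] y [-18.8  -8. ]
1691 [ -9.4   8.9 110.2] [ 17.3  21.1 170.3]
 tip x [ 2.8 12.9] y [ 9.  20.8]
[0.318, 0.112, 8.692, -0.001, 0.0, -0.005]
```

{"api": "arm_command", "payload": {"plan": [[[0.25, 0.1, 2, 0, 0, -0.005], [0.25, 0.1, 4, 0, 0, -0.005], [0.25, 0.1, 5.5, 0, 0, -0.005], [0.25, 0.1, 6.8, 0, 0, -0.005], [0.25, 0.1, 7.8, 0, 0, -0.005], [0.25, 0.1, 8.3, 0, 0, -0.005], [0.25, 0.1, 8.5, 0, 0, -0.005], [0.25, 0.1, 8.5, 0, 0, -0.005]]]}}

```text
t: 2.15
tool_pos: [0.5887, -0.2136, 0.4157]
tool_rot: [2.388, 2.041, -0.0]
contact_force: [0.5, -0.4, -0.2]
opening: 0.0172
grip_force: 0.0
```

```bash
python3 - <<'E'
from h import *
o=get_obs();im,d,P=pts('wrist')
print(o['tool_pos'],o['contact_force'],o['opening'],row([.5889,-.2129,.40],tool(U)))
im2,_=get_image('scene')
cv2.imwrite('pics/w2.png',np.hstack([cv2.resize(im[120:340,150:370],(440,440)),cv2.resize(im2[130:250,130:210],(293,440),interpolation=2)]))
E
```

```text
[ 0.58873186 -0.21359612  0.41565266] [ 0.46362766 -0.38847917 -0.16826027] 0.017156966340797965 [0.067, -0.008, 1.642, 0.001, 0.0, -0.001]
```

View pics/w2.png

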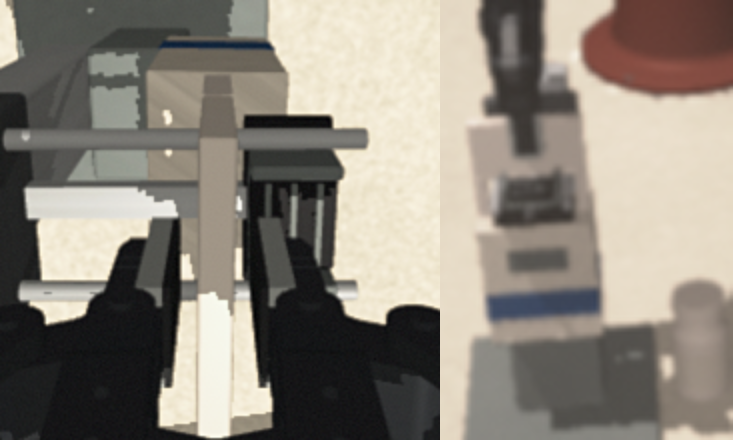

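The fingers straddle the plate (faces at crop columns 180 and 262, plate 200–235), and the outer finger stands over the keeper pad between its ears.

{"api": "arm_command", "payload": {"plan": [[[0.04, 0, 0.6, 0, 0, 0], [0.04, 0, 1.0, 0, 0, 0], [0.04, 0, 1.4, 0, 0, 0], [0.04, 0, 1.6, 0, 0, 0], [0.04, 0, 1.6, 0, 0, 0]]]}}

```text
t: 2.67
tool_pos: [0.5888, -0.2129, 0.3993]
tool_rot: [-2.387, -2.041, 0.0]
contact_force: [-0.5, 0.1, 2.8]
opening: 0.0171
grip_force: 1.3
```

{"api": "arm_command", "payload": {"plan": [[[0, 0, 0.1, 0, 0, 0], [0, 0, 0.2, 0, 0, 0], [0, 0, 0.3, 0, 0, 0], [0, 0, 0.3, 0, 0, 0]]]}}

```text
t: 3.0
tool_pos: [0.5889, -0.213, 0.3971]
tool_rot: [2.387, 2.041, 0.001]
contact_force: [-1.0, 0.5, 2.9]
opening: 0.0169
grip_force: 1.7
```

{"api": "arm_command", "payload": {"plan": [[[0, 0, 0.1, 0, 0, 0], [0, 0, 0.2, 0, 0, 0], [0, 0, 0.3, 0, 0, 0], [0, 0, 0.4, 0, 0, 0], [0, 0, 0.5, 0, 0, 0], [0, 0, 0.5, 0, 0, 0]]]}}

```text
t: 3.5
tool_pos: [0.5889, -0.213, 0.3918]
tool_rot: [2.387, 2.041, 0.001]
contact_force: [-0.1, -0.5, 5.7]
opening: 0.0172
grip_force: 2.5
```

{"api": "arm_command", "payload": {"plan": [[[0, 0, 0.1, 0, 0, 0], [0, 0, 0.2, 0, 0, 0], [0, 0, 0.2, 0, 0, 0]]]}}

```text
t: 3.75
tool_pos: [0.5889, -0.213, 0.39]
tool_rot: [2.387, 2.041, 0.001]
contact_force: [-0.4, 0.8, 5.8]
opening: 0.017
grip_force: 2.8
```

{"api": "arm_command", "payload": {"plan": [[[0, 0, 0.05, 0, 0, 0], [0, 0, 0.1, 0, 0, 0], [0, 0, 0.1, 0, 0, 0]]]}}

```text
t: 4.0
tool_pos: [0.5889, -0.213, 0.3892]
tool_rot: [2.387, 2.041, 0.001]
contact_force: [-0.2, 1.0, 6.2]
opening: 0.0171
grip_force: 3.0
```

{"api": "arm_command", "payload": {"plan": [[[0, 0, 0.03, 0, 0, 0], [0, 0, 0.05, 0, 0, 0], [0, 0, 0.05, 0, 0, 0]]]}}

```text
t: 4.25
tool_pos: [0.5889, -0.213, 0.3888]
tool_rot: [2.387, 2.041, 0.001]
contact_force: [-1.4, 0.7, 6.1]
opening: 0.0173
grip_force: 3.0
```

{"api": "arm_command", "payload": {"plan": [[[0, 0, 0.03, 0, 0, 0], [0, 0, 0.05, 0, 0, 0], [0, 0, 0.05, 0, 0, 0]]]}}

```text
t: 4.5
tool_pos: [0.5889, -0.213, 0.3885]
tool_rot: [2.387, 2.041, 0.001]
contact_force: [-0.6, 1.2, 6.2]
opening: 0.0172
grip_force: 3.1
```

{"api": "arm_command", "payload": {"plan": [[[0, 0, 0.03, 0, 0, 0], [0, 0, 0.05, 0, 0, 0], [0, 0, 0.05, 0, 0, 0]]]}}

```text
t: 4.75
tool_pos: [0.5889, -0.213, 0.3884]
tool_rot: [2.387, 2.041, 0.001]
contact_force: [-2.3, 0.8, 7.9]
opening: 0.0174
grip_force: 3.9
```

{"api": "arm_command", "payload": {"plan": [[[0, 0, 0, 0, 0, 0], [0, 0, 0, 0, 0, 0]]], "gripper": 0.72, "force": 25}}

```text
t: 4.92
tool_pos: [0.5894, -0.2131, 0.3886]
tool_rot: [2.385, 2.039, 0.003]
contact_force: [1.9, 0.5, 6.2]
opening: 0.0121
grip_force: 3.1
```

{"api": "arm_command", "payload": {"plan": [[[0, 0, 0, 0, 0, 0], [0, 0, 0, 0, 0, 0], [0, 0, 0, 0, 0, 0], [0, 0, 0, 0, 0, 0]]], "gripper": 1}}

```text
t: 5.25
tool_pos: [0.5894, -0.2132, 0.3886]
tool_rot: [2.385, 2.039, 0.003]
contact_force: [1.1, 0.6, 6.3]
opening: 0.0073
grip_force: 31.3
```

{"api": "arm_command", "payload": {"plan": [[[0, 0.1, 0, 0, 0, 0], [0, 0.2, 0, 0, 0, 0], [0, 0.3, 0, 0, 0, 0], [0, 0.4, 0, 0, 0, 0], [0, 0.4, 0, 0, 0, 0]]]}}

```text
t: 5.67
tool_pos: [0.5928, -0.2138, 0.3885]
tool_rot: [2.387, 2.041, -0.001]
contact_force: [-2.8, 1.1, 8.4]
opening: 0.0076
grip_force: 34.1
```

```bash
python3 - <<'E'
from h import *
o=get_obs();im,d,P=pts('wrist')
print(o['tool_pos'],o['contact_force'],o['opening'],R.from_rotvec(o['tool_rot']).as_matrix().round(4).tolist())
n=np.array([-np.sin(U),np.cos(U)]);u=np.array([np.cos(U),np.sin(U)])
z=P[...,2]
a=P[...,:2]@u;l=P[...,:2]@n-(np.array([.61,-.2161])@n)
k=u@np.array([.6103,-.2148])
for nm,lo,hi in(('ear+',15,19),('ear-',-19,-15),('prong+',21.5,24.5),('prong-',-24.5,-21.5)):
    m=(l*1000>lo)&(l*1000<hi)&(abs(a-k)<.011)&(z>.2)&(z<.245);print(nm,m.sum(),np.nanpercentile(z[m],[10,50,90]).round(4) if m.sum() else '')
cv2.imwrite('pics/w3.png',cv2.resize(im[100:340,130:390],(780,600*240//240)))
E
```

```text
[ 0.59279259 -0.21381692  0.38854622] [-2.80304308  1.0588909   8.43597782] 0.007552251963294192 [[0.1555, 0.9878, 0.0001], [0.9878, -0.1555, -0.001], [-0.0009, 0.0003, -1.0]]
ear+ 447 [0.219  0.2211 0.222 ]
ear- 26 [0.2131 0.216  0.2189]
prong+ 496 [0.209  0.2226 0.2237]
prong- 0
```

View pics/w3.png

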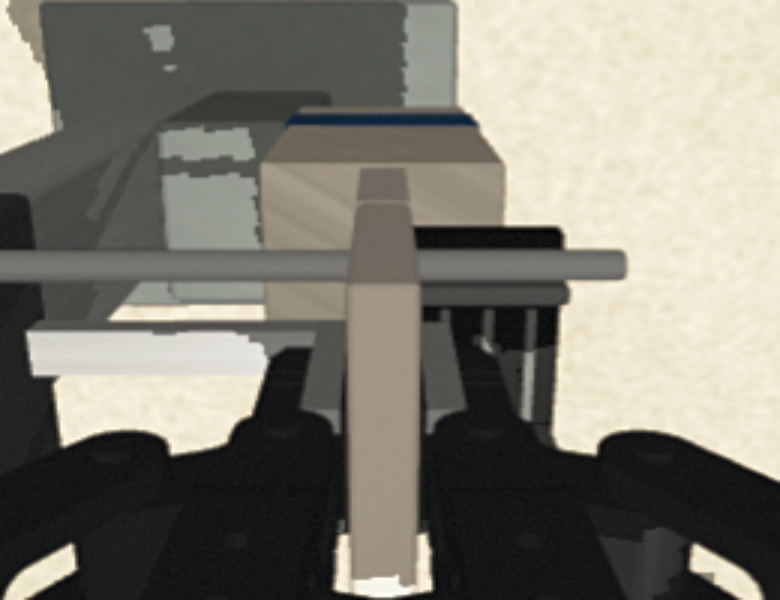

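The keeper is fully down, with ears at about 0.2215 m and prong tops at 0.2237 m. The plate is gripped square and its front face is just reaching the keeper, so I'm drawing it on.

{"api": "arm_command", "payload": {"plan": [[[0, 0.1, -0.02, 0, 0, 0], [0, 0.2, -0.02, 0, 0, 0], [0, 0.3, -0.02, 0, 0, 0], [0, 0.4, -0.02, 0, 0, 0], [0, 0.5, -0.02, 0, 0, 0]]]}}

```text
t: 6.13
tool_pos: [0.5976, -0.2146, 0.3886]
tool_rot: [2.388, 2.041, -0.001]
contact_force: [-3.7, 0.7, 8.1]
opening: 0.0081
grip_force: 34.2
```

{"api": "arm_command", "payload": {"plan": [[[0, 0.1, 0, 0, 0, 0], [0, 0.2, 0, 0, 0, 0], [0, 0.3, 0, 0, 0, 0], [0, 0.4, 0, 0, 0, 0], [0, 0.4, 0, 0, 0, 0]]]}}

```text
t: 6.55
tool_pos: [0.6016, -0.2152, 0.3886]
tool_rot: [2.387, 2.041, -0.001]
contact_force: [-2.5, 0.0, 7.5]
opening: 0.0076
grip_force: 34.1
```

{"api": "arm_command", "payload": {"plan": [[[0, 0.1, 0, 0, 0, 0], [0, 0.2, 0, 0, 0, 0], [0, 0.3, 0, 0, 0, 0], [0, 0.4, 0, 0, 0, 0], [0, 0.4, 0, 0, 0, 0]]]}}

```text
t: 6.97
tool_pos: [0.6056, -0.2159, 0.3886]
tool_rot: [2.387, 2.041, -0.001]
contact_force: [-2.8, 0.8, 8.3]
opening: 0.0075
grip_force: 32.4
```

{"api": "arm_command", "payload": {"plan": [[[0, 0.12, 0, 0, 0, 0], [0, 0.24, 0, 0, 0, 0], [0, 0.36, 0, 0, 0, 0], [0, 0.48, 0, 0, 0, 0], [0, 0.6, 0, 0, 0, 0], [0, 0.6, 0, 0, 0, 0]]]}}

```text
t: 7.47
tool_pos: [0.6115, -0.2168, 0.3886]
tool_rot: [2.387, 2.041, -0.001]
contact_force: [-2.9, -0.3, 7.4]
opening: 0.0077
grip_force: 31.7
```

{"api": "arm_command", "payload": {"plan": [[[0, 0.12, 0, 0, 0, 0], [0, 0.24, 0, 0, 0, 0], [0, 0.36, 0, 0, 0, 0], [0, 0.48, 0, 0, 0, 0], [0, 0.6, 0, 0, 0, 0], [0, 0.6, 0, 0, 0, 0]]]}}

```text
t: 7.97
tool_pos: [0.6175, -0.2178, 0.3886]
tool_rot: [2.387, 2.041, -0.001]
contact_force: [-2.3, -0.5, 7.7]
opening: 0.008
grip_force: 31.3
```

{"api": "arm_command", "payload": {"plan": [[[0, 0.12, 0, 0, 0, 0], [0, 0.24, 0, 0, 0, 0], [0, 0.36, 0, 0, 0, 0], [0, 0.48, 0, 0, 0, 0], [0, 0.6, 0, 0, 0, 0], [0, 0.6, 0, 0, 0, 0]]]}}

```text
t: 8.47
tool_pos: [0.6234, -0.2187, 0.3886]
tool_rot: [2.387, 2.041, -0.001]
contact_force: [-2.6, -0.5, 8.1]
opening: 0.0079
grip_force: 31.1
```

{"api": "arm_command", "payload": {"plan": [[[0, 0.15, 0, 0, 0, 0], [0, 0.3, 0, 0, 0, 0], [0, 0.45, 0, 0, 0, 0], [0, 0.6, 0, 0, 0, 0], [0, 0.75, 0, 0, 0, 0], [0, 0.9, 0, 0, 0, 0], [0, 0.9, 0, 0, 0, 0]]]}}

```text
t: 9.05
tool_pos: [0.6325, -0.22, 0.3882]
tool_rot: [2.387, 2.041, -0.0]
contact_force: [-0.7, -0.6, 6.1]
opening: 0.0075
grip_force: 30.2
```

{"api": "arm_command", "payload": {"plan": [[[0, 0.15, 0, 0, 0, 0], [0, 0.3, 0, 0, 0, 0], [0, 0.45, 0, 0, 0, 0], [0, 0.6, 0, 0, 0, 0], [0, 0.8, 0, 0, 0, 0], [0, 1.0, 0, 0, 0, 0], [0, 1.2, 0, 0, 0, 0]]]}}

```text
t: 9.63
tool_pos: [0.6442, -0.2216, 0.3859]
tool_rot: [-2.386, -2.04, 0.001]
contact_force: [-0.2, 0.3, -0.8]
opening: 0.0078
grip_force: 28.4
```

{"api": "arm_command", "payload": {"plan": [[[0, 0.4, 0, 0, 0, 0], [0, 0.8, 0, 0, 0, 0], [0, 1.4, 0, 0, 0, 0], [0, 2.0, 0, 0, 0, 0], [0, 2.6, 0, 0, 0, 0], [0, 3.2, 0, 0, 0, 0], [0, 3.8, 0, 0, 0, 0], [0, 3.8, 0, 0, 0, 0]]]}}

```text
t: 10.3
tool_pos: [0.6827, -0.2277, 0.3872]
tool_rot: [2.387, 2.042, 0.0]
contact_force: [-0.3, 0.1, -0.3]
opening: 0.008
grip_force: 28.3
```

```bash
python3 - <<'E'
from h import *
o=get_obs();im,d=get_image('scene');iw,dw=get_image('wrist')
print(o['tool_pos'],o['contact_force'],row([.69,-.23,.50],tool(U)))
cv2.imwrite('pics/s4.png',np.hstack([cv2.resize(im[110:290,90:230],(280,360)),cv2.resize(iw,(480,360))]))
E
```

```text
[ 0.68265054 -0.22771585  0.38724417] [-0.27682628  0.13183499 -0.3397941 ] [-0.11, 0.83, -11.278, -0.0, -0.0, -0.001]
```

View pics/s4.png

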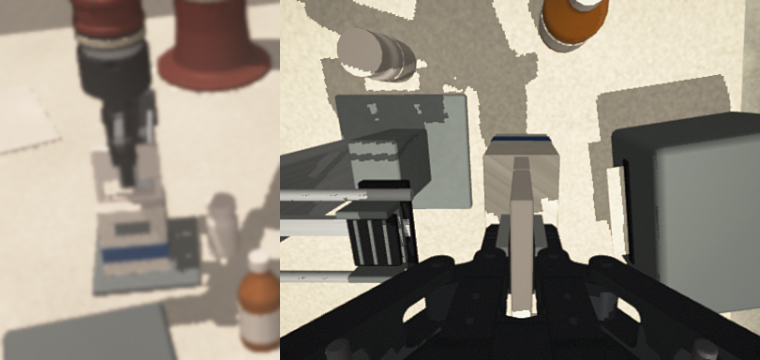

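The carton is off the prongs and held square in the fingers; the keeper has sprung back and the hook stands undisturbed.

```bash
python3 - <<'E'
from h import *
o=get_obs();B=np.radians(3.85);print(o['q'])
for p in([.683,-.228,.50],[.67,-.10,.50],[.495,.18,.50]): print(row(p,tool(B)))
E
```

```text
[-4.25534654e-01  2.78977170e-01  1.38928432e+00 -5.57163254e-05
  1.47374019e+00 -2.69675184e-01]
[-0.021, 0.108, -11.278, -0.0, -0.0, -0.223]
[12.422, -3.163, -11.276, -0.0, -0.0, -0.223]
[37.366, -24.798, -11.266, -0.0, -0.0, -0.223]
```

{"api": "arm_command", "payload": {"plan": [[[0, 0, -1.5, 0, 0, 0], [0, 0, -4, 0, 0, 0], [0, 0, -7, 0, 0, 0], [0, 0, -9.5, 0, 0, 0], [0, 0, -11.3, 0, 0, 0], [1.5, -0.4, -11.3, 0, 0, -0.03], [4, -1, -11.3, 0, 0, -0.06], [7, -1.8, -11.3, 0, 0, -0.1], [10, -2.6, -11.3, 0, 0, -0.14], [12.4, -3.2, -11.3, 0, 0, -0.17], [14.8, -5.2, -11.3, 0, 0, -0.2], [17.2, -7.3, -11.3, 0, 0, -0.223]]]}}

```text
t: 11.4
tool_pos: [0.6354, -0.0442, 0.4992]
tool_rot: [-2.141, -2.297, 0.001]
contact_force: [-0.1, 0.6, -2.0]
opening: 0.0075
grip_force: 28.3
```

```bash
python3 - <<'E'
from h import *
o=get_obs();print(o['tool_pos'],o['grip_force'],row([.495,.18,.50],tool(np.radians(3.85))))
E
```

```text
[ 0.63536889 -0.04418976  0.49922813] 28.27454924583435 [23.347, -12.432, -0.033, -0.002, -0.001, 0.003]
```

{"api": "arm_command", "payload": {"plan": [[[2.5, -1.3, 0, 0, 0, 0], [5.5, -2.9, 0, 0, 0, 0], [8.5, -4.5, 0, 0, 0, 0], [11.5, -6.1, 0, 0, 0, 0], [14.5, -7.8, 0, 0, 0, 0], [17.5, -9.3, 0, 0, 0, 0], [20, -10.7, 0, 0, 0, 0], [21.5, -11.5, 0, 0, 0, 0], [22, -11.8, 0, 0, 0, 0], [22, -11.8, 0, 0, 0, 0], [22, -11.8, 0, 0, 0, 0]]]}}

```text
t: 12.32
tool_pos: [0.5036, 0.1652, 0.5001]
tool_rot: [2.145, 2.295, -0.001]
contact_force: [-0.0, 0.8, -1.9]
opening: 0.0078
grip_force: 28.3
```

```bash
python3 - <<'E'
from h import *
o=get_obs();im,d,P=pts('wrist')
print(o['tool_pos'],o['grip_force'],row([.495,.18,.30],tool(np.radians(3.85))))
i2,_=get_image('top')
cv2.imwrite('pics/w5.png',np.hstack([cv2.resize(im,(400,300)),cv2.resize(i2[170:300,110:280],(392,300))]))
E
```

```text
[0.50362469 0.16520298 0.50011658] 28.30645501613617 [1.59, -0.788, 20.007, -0.0, 0.001, -0.0]
```

View pics/w5.png

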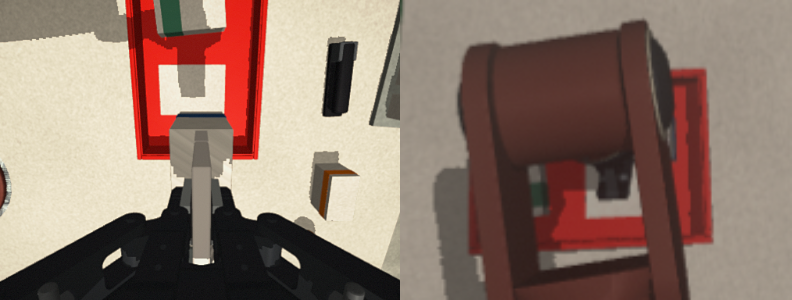

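The wrist view shows the carton over the -y end of the basket, aligned with its walls, and the flat carton clear at the far end.

{"api": "arm_command", "payload": {"plan": [[[0.8, -0.4, 1, 0, 0, 0], [1.6, -0.8, 4, 0, 0, 0], [1.6, -0.8, 7, 0, 0, 0], [1.6, -0.8, 10, 0, 0, 0], [1.6, -0.8, 13, 0, 0, 0], [1.6, -0.8, 16, 0, 0, 0], [1.6, -0.8, 18.3, 0, 0, 0], [1.6, -0.8, 19.5, 0, 0, 0], [1.6, -0.8, 20, 0, 0, 0], [1.6, -0.8, 20, 0, 0, 0], [1.6, -0.8, 20, 0, 0, 0]]]}}

```text
t: 13.33
tool_pos: [0.4954, 0.1807, 0.3016]
tool_rot: [2.145, 2.294, 0.002]
contact_force: [0.1, 0.3, -0.2]
opening: 0.0079
grip_force: 28.2
```

{"api": "arm_command", "payload": {"plan": [[[0, 0, 0.1, 0, 0, 0], [0, 0, 0.2, 0, 0, 0], [0, 0, 0.3, 0, 0, 0], [0, 0, 0.4, 0, 0, 0], [0, 0, 0.5, 0, 0, 0], [0, 0, 0.6, 0, 0, 0], [0, 0, 0.6, 0, 0, 0]]]}}

```text
t: 13.92
tool_pos: [0.4947, 0.1807, 0.2942]
tool_rot: [-2.146, -2.294, 0.001]
contact_force: [-0.3, -0.8, -1.6]
opening: 0.0076
grip_force: 28.2
```

{"api": "arm_command", "payload": {"plan": [[[0, 0, 0.1, 0, 0, 0], [0, 0, 0.2, 0, 0, 0], [0, 0, 0.3, 0, 0, 0], [0, 0, 0.3, 0, 0, 0]]]}}

```text
t: 14.25
tool_pos: [0.4947, 0.1807, 0.2911]
tool_rot: [-2.146, -2.294, 0.001]
contact_force: [0.6, 0.2, -1.3]
opening: 0.0076
grip_force: 28.2
```

{"api": "arm_command", "payload": {"plan": [[[0, 0, 0.05, 0, 0, 0], [0, 0, 0.1, 0, 0, 0], [0, 0, 0.15, 0, 0, 0], [0, 0, 0.15, 0, 0, 0]]]}}

```text
t: 14.58
tool_pos: [0.4948, 0.1807, 0.29]
tool_rot: [2.146, 2.295, 0.0]
contact_force: [0.6, 0.1, -1.1]
opening: 0.0075
grip_force: 28.4
```

{"api": "arm_command", "payload": {"plan": [[[0, 0, 0.05, 0, 0, 0], [0, 0, 0.1, 0, 0, 0], [0, 0, 0.15, 0, 0, 0], [0, 0, 0.15, 0, 0, 0]]]}}

```text
t: 14.92
tool_pos: [0.4951, 0.1808, 0.29]
tool_rot: [2.145, 2.294, 0.001]
contact_force: [-2.8, -0.1, 7.1]
opening: 0.0075
grip_force: 29.8
```

{"api": "arm_command", "payload": {"plan": [[[0, 0, -0.05, 0, 0, 0], [0, 0, -0.12, 0, 0, 0], [0, 0, -0.12, 0, 0, 0]]]}}

```text
t: 15.17
tool_pos: [0.4949, 0.1808, 0.29]
tool_rot: [2.146, 2.294, 0.001]
contact_force: [-2.0, 0.5, 3.5]
opening: 0.0079
grip_force: 29.0
```

{"api": "arm_command", "payload": {"plan": [[[0, 0, 0, 0, 0, 0], [0, 0, 0, 0, 0, 0], [0, 0, 0, 0, 0, 0], [0, 0, 0, 0, 0, 0]]], "gripper": 0.4}}

```text
t: 15.5
tool_pos: [0.4947, 0.1806, 0.2892]
tool_rot: [-2.146, -2.294, 0.001]
contact_force: [-0.2, -0.3, 0.1]
opening: 0.0253
grip_force: 0.0
```

{"api": "arm_command", "payload": {"plan": [[[0, 0, -0.5, 0, 0, 0], [0, 0, -1.5, 0, 0, 0], [0, 0, -3, 0, 0, 0], [0, 0, -5, 0, 0, 0], [0, 0, -8, 0, 0, 0], [0, 0, -11, 0, 0, 0], [0, 0, -14, 0, 0, 0], [-2, 0, -16, 0, 0, 0], [-5, 0, -16, 0, 0, 0], [-8, 0, -16, 0, 0, 0], [-8, 0, -16, 0, 0, 0], [-8, 0, -16, 0, 0, 0]]]}}

```text
t: 16.5
tool_pos: [0.5001, 0.0999, 0.4508]
tool_rot: [2.148, 2.291, 0.002]
contact_force: [-0.7, -0.3, -0.2]
opening: 0.0258
grip_force: 0.0
```

```bash
python3 - <<'E'
from h import *
o=get_obs();im,d,P=pts('wrist');i2,_=get_image('scene')
print(o['t'],o['tool_pos'],o['contact_force'])
z=P[...,2];m=(z>.16)&(z<.175)&(abs(P[...,0]-.495)<.06)&(abs(P[...,1]-.18)<.06)
r=cv2.minAreaRect(P[m][:,:2].astype(np.float32)*1000);print(m.sum(),np.median(z[m]),r)
cv2.imwrite('pics/e.png',np.hstack([cv2.resize(im,(400,300)),cv2.resize(i2[110:260,200:390],(380,300))]))
E
```

```text
16.5 [0.50012991 0.09985158 0.45077699] [-0.70962764 -0.30484765 -0.19686308]
1004 0.16658296382300847 ((494.82373046875, 180.13552856445312), (7.222331523895264, 73.45392608642578), 3.5904510021209717)
```

View pics/e.png

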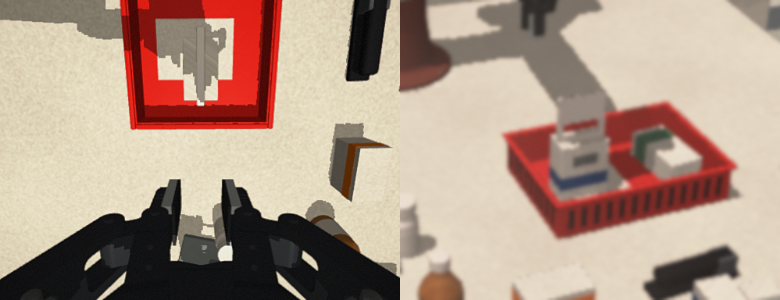

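The carton stands upright in the basket's empty half, with its plate top at z 0.167 and centred at (0.495, 0.180) as planned. The gripper is clear of it.

```bash
python3 -c "
from station import *
print(finish_job())"
```

```text
the job is handed in; nothing more can be done
None
```

I drew the carton off the hook with the keeper held fully down and stood it upright in the empty half of the basket. I handed the job in at about 16.5 s; no verdict came back.

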